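# Close up the roll-top bread bin

## Robot

A 6-joint arm with a two-finger parallel gripper is mounted at the origin on a cart in front of the work surface, level with it; the furniture and walls round the work are solid. World frame = base frame: x ahead of the robot, y to its left, z up, the work surface at z = 0. Lengths are in mm, angles in rad, forces in N, time in s.
With the tool pointing down it reaches from about 300 to 775 mm from the base axis. Payload 14.6 kg.
Tool frame: the origin (TCP) lies at the very end of the fingers, on their centre line; the grasp point (between the pads) lies 19 mm behind it; z points along the fingers, y is the line along which they close (so a half turn about z gives the same grasp; the last joint's range is limited). The gripper opens to 94 mm and grips with 3 to 60 N. Pads are 16 mm wide; open, the fingers measure 119 mm over their backs; the gripper's body (75 mm by 177 mm) begins 78 mm behind the grasp point.
Start: joints at [-1.281, 0.3, 1.521, -0, 1.321, -0.067], TCP at [192.095, -515.353, 205.446] pointing down, gripper open.
Joint ranges: [-3.03, 3.03], [-0.79, 2.21], [0.23, 2.52], [-1.04, 4.18], [0, 3.07], [-2.55, 2.55]. Speed limits (rad/s): [2.22, 2.22, 2.57, 3.14, 3.14, 3.14].

## Interface

Orientations are given as [roll, pitch, yaw] about the fixed x, y, z axes, in that order (R = Rz(yaw) Ry(pitch) Rx(roll)).
In Python, from cell import manip gives the robot as it stands.
- The arm moves only by the tool servo_tool, never from a script. Its argument "motion" is a list that holds one entry, the list of rows, each a list of 7 numbers: the shift along the world's x, y, z as a fraction of full scale, then the turn, a rotation vector about the world's x, y, z as a fraction of full scale, then the closure, from 0 (fully open) to 1 (shut). In form: [[[x, y, z, rx, ry, rz, gripper], ...]]. A call has 1 to 10 rows; each row is the pose to reach, as a shift and turn from the pose commanded when the call began, turning the shorter way round; what a row does not reach only later rows make up. Full scale, the value 1, is 0.5 m for a shift and pi rad for a turn. A row lasts 1/10 s, in which the tool goes at most 50 mm and 8.59 degrees, less where a joint would pass 70% of its speed; a pose out of reach is approached as far as the arm can. A call with a number of a shift or a turn outside -1 to 1 is refused whole. A call with a gripper value outside its range is refused whole. The fingers move at their own pace and stop on an object; "newtons" is the grip in N (left out, the last holds). Time passes only in rows, so rows that repeat a pose let the fingers close. It gives the time, the measured TCP pose, the force, the opening and the grip force at its end, in the units of the state.
- manip.read_state(): the state, without advancing time (a new reading comes with each control period).
- manip.camera(name): name is "side" or "top"; returns a dict with "frame" (420x560x3 uint8, red, green, blue), "range_z" (420x560 float32, mm along the optical axis (not along the pixel's ray), 0 where there is no reading), "vfov" (degrees; the focal length in pixels is half the picture's height over the tangent of half this angle, whatever the lens; pixels are square), "cx", "cy" (the principal point, pixels), "k1" (the pictures are not rectified: a ray, as slopes to the right and down, at radius r is drawn at 1 + k1 r^2 times it, then the intrinsics apply), "cam_to_world" (4x4, takes a point from camera to world coordinates). Camera axes: x right, y down, z forward; pixel columns grow to the right and rows downward; lengths in mm; the calibration is good to about 2 mm. A picture is of the moment at which its call begins.
- manip.sign_off(): hands the job in; it is judged then, once.
The state is a dict: "clock": time; "joints": joint angles; "qd": joint speeds; "effort": joint torques, N m; "eef_pos": TCP position; "eef_rot": TCP orientation; "wrist_force": force on the tool from outside, world axes, zero at the start; "moment": the same for the moment, N m; "finger_gap": finger opening in mm; "finger_force": force on a finger pad.
Only numpy, scipy, OpenCV 4.12 (cv2) and the standard library are available. Lean on these libraries where they do the work, as an engineer would, in place of code of your own. Each camera call takes 0.05 s, during which the arm holds its last target. There are 200 camera calls.

## Task

Close up the roll-top bread bin. Two of the three things kept in it stand out over its front ledge in the shutter's way: with the fingertips push each of them back inside, upright and without picking it up, then push the slatted shutter down by its rail, gently and without slamming it, until it is fully shut. Leave the rest of the worktop as it is.

Things in the scene. Friction and masses are not known exactly. Their poses are not given: they have to be found in the camera images.
- bread_bin: Light-wood roll-top bread bin, 360 wide (y) x 290 deep (x) x 201 mm high, fixed. Origin: centre of its underside on the worktop; x points to its back (the opening faces -x), y left seen from the front, z up. Inner floor 16 mm above the worktop, 336 mm wide between side boards whose rounded fronts have radius 145 mm about the shutter's axis. A fixed top board covers x = +59 to +144 mm.
- ledge_front (a point): Middle of the front edge of the bin's floor (its front ledge), 142 mm in front of the axis, 16 mm above the worktop. (On top of the bin, behind the open shutter's rail, a thin fixed strip 138 mm from the axis fills x = +30 to +70 mm up to the top board.)
- bin_axis (a point): Middle of the shutter's level turning axis (along the bin's y), 56 mm above the bin's origin. The shut shutter is an arc of slats about it, inner radius 127, outer 133 mm, that meets the floor 124 mm in front of the axis. A thing on the floor is clear of it when its foremost point lies at most 110 mm in front of the axis.
- shutter (a joint): Angle in rad of the slatted medium-wood shutter: 0 fully shut, 1.62 fully open (rolled up and back), 1.45 to 1.60 at the start. It turns about the axis, stays by friction wherever it is left, and needs about 1 to 6 N at its rail. Its lower edge stands (joint - 0.314) rad above the level line running forward from the axis.
- rail_middle (a point): Middle of the shutter's push rail: a lip 80 mm long (y), 6 mm thick, sticking out radially from radius 133 to 158 mm about the axis, a bead of 5 mm radius along its tip; this point is at radius 145 mm, (joint + 0.105) rad above the level line running forward from the axis: on top when open, at the front, 71 mm up, when shut. Its rear face becomes its upper face as it comes down.
- soup_can_center (a point): Centre of the low food tin, 75 mm across, 58 mm high; z up when upright. On the bin's inner floor. The tin, the jar and the shaker trade places: two stand out in front, 5 to 80 mm left and right of the bin's middle, centres 112 to 126 mm in front of the axis; the third is at the back, 45 to 60 mm behind the axis.
- salt_pot_center (a point): Centre of the slim glass salt shaker with a grey top, 44 mm across, 90 mm high; z up when upright. On the bin's inner floor.
- jam_center (a point): Centre of the squat glass jam jar with a red lid, 62 mm across (lid 60), 82 mm high; z up when upright. On the bin's inner floor.
- cup: White mug, 97 mm high, on the worktop right of the bin; origin under its centre. Bystander.
- pepper_mill: Wooden pepper mill, 58 mm across, 170 mm high, right of the bin; origin under its centre. Bystander.
- spice_jar: Spice jar with a green cap, 46 mm across, 106 mm high, right of the bin; origin under its centre. Bystander.
- dish: Small fluted glass dish, 98 mm across, 48 mm high, on the right near the robot; origin under its centre. Bystander.
- blender_cup: Tall orange-topped bottle, 66 mm across, 160 mm high, far right; origin under its centre. Bystander.
- sport_lid: Black bottle lid with a loop, 83 mm high, on the right; origin under its centre. Bystander.
Not all that is in view belongs to the job. Leave any purple look-alike of the part that bears salt_pot_center alone.

How it is judged:
By the outcome, as a careful person would: the job done as asked, in the order asked, and still so for the second after the job is handed in, with the robot touching nothing.
It also fails if it takes over 61 s, if anything falls off the work surface, if the arm or the gripper's body presses on something with over 40 N, if the wrist force passes 120 N, or if a joint passes its speed limit or range.

## Working session

There is one attempt and no reset: what is moved stays moved. The work goes in short steps, Python scripts to look and compute and a tool call to move; the robot and the scene stay as the last step left them, time stands still between calls to the robot, and variables do not carry over. Pictures are saved under pics/ and viewed, at most 10 in all, crops included, and the job is handed in when it is done.

Besides the shell and the picture viewer there is one more tool, called after ">>>" in YAML: its name, and indented under it one key for each argument. servo_tool: Moves the arm, as the interface text tells. Its arguments: {"type":"object","properties":{"motion":{"type":"array"},"newtons":{"type":"number"}},"required":["motion"]}

```bash
ls; mkdir -p pics; cat > h.py <<'E'
import numpy as np, cv2
from cell import manip
def cloud(c):
    d=c["range_z"]; H,W=d.shape
    f=H/2/np.tan(np.radians(c["vfov"])/2)
    K=np.array([[f,0,c["cx"]],[0,f,c["cy"]],[0,0,1]])
    u,v=np.meshgrid(np.arange(W),np.arange(H))
    p=np.stack([u,v],-1).reshape(-1,1,2).astype(np.float64)
    n=cv2.undistortPoints(p,K,np.array([c["k1"],0,0,0.])).reshape(H,W,2)
    P=np.dstack([n*d[...,None],d,np.ones_like(d)])
    P=P@np.array(c["cam_to_world"]).T
    P[d==0]=np.nan
    return P[...,:3]
def shot(name,tag):
    c=manip.camera(name)
    cv2.imwrite(f"pics/{tag}.png",c["frame"][...,::-1])
    P=cloud(c); np.savez(f"{tag}.npz",P=P,rgb=c["frame"])
    return c,P
E
python3 - <<'E'
from h import *
for n in("side","top"):
    c,P=shot(n,n+"0"); print(n,c["vfov"],c["k1"],np.round(c["cam_to_world"],2).tolist())
print(manip.read_state())
E
```

```text
pics
side 42.78782026389458 -0.1579672601810875 [[-0.87, -0.39, 0.31, 134.17], [-0.5, 0.69, -0.53, 599.06], [-0.01, -0.62, -0.79, 1130.43], [0.0, 0.0, 0.0, 1.0]]
top 57.376406922853825 -0.01750161005615017 [[-0.45, -0.85, 0.28, 221.64], [-0.89, 0.43, -0.14, 59.05], [-0.0, -0.31, -0.95, 1186.19], [0.0, 0.0, 0.0, 1.0]]
{'clock': 0.1, 'joints': array([-1.28056613e+00,  3.00420131e-01,  1.52150162e+00,  2.27684052e-05,
        1.32071549e+00, -6.65909302e-02]), 'qd': array([-0.0004498 , -0.00089872, -0.00123644,  0.00051959, -0.00068332,
        0.00086169]), 'effort': array([ 6.15229237e-04, -5.32650876e+01, -3.53290737e+01,  7.09675415e-02,
        2.35237082e-02, -4.72870818e-05]), 'eef_pos': array([ 192.05433519, -515.13027672,  204.94790452]), 'eef_rot': array([-3.14055185e+00, -9.15140181e-05,  3.56815430e-01]), 'wrist_force': array([ 0.32744798,  0.19352139, -0.22663354]), 'moment': array([ 0.0198124 , -0.04366916, -0.00443143]), 'finger_force': 0.0, 'finger_gap': 93.68689399232217}
```

View pics/side0.png

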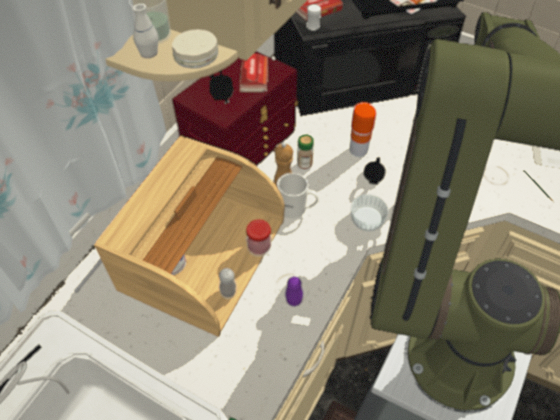

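View pics/top0.png

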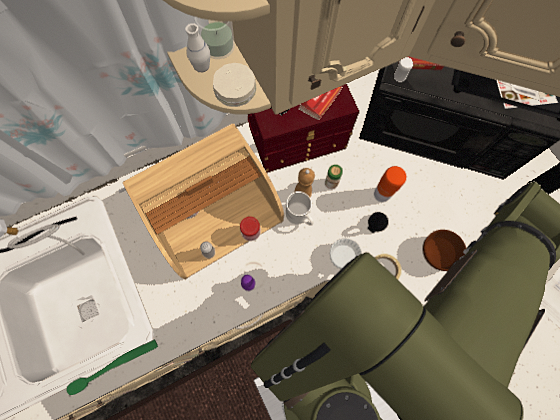

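The side view shows the jam jar (258,235) and the salt shaker (227,282) out in front, with the tin at the back (178,264). The purple look-alike (294,290) is on the worktop. The top view shows the same: jar (250,227), shaker (207,247). The shutter rail is near (185,205) in the side view.

```bash
cat > m.py <<'E'
from h import *
hulls=[]
for n,box in(("side0",(90,130,290,335)),("top0",(115,120,290,285))):
    z=np.load(n+".npz");P=z["P"];rgb=z["rgb"]
    hsv=cv2.cvtColor(rgb,cv2.COLOR_RGB2HSV).astype(int)
    m=np.zeros(P.shape[:2],bool);m[box[1]:box[3],box[0]:box[2]]=1
    m&=np.isfinite(P[...,0])
    wood=m&(hsv[...,0]>8)&(hsv[...,0]<25)&(hsv[...,1]>70)&(P[...,2]>25)&(P[...,2]<210)
    k=cv2.erode(wood.astype(np.uint8),np.ones((2,2)))
    cnt,lab,st,_=cv2.connectedComponentsWithStats(k)
    i=1+np.argmax(st[1:,4]); q=P[lab==i]
    print(n,"bin rect",cv2.minAreaRect(q[:,:2].astype(np.float32)),"ztop",np.percentile(q[:,2],99))
    t=q[q[:,2]>197]; print(" top",cv2.minAreaRect(t[:,:2].astype(np.float32)), t[:,2].mean())
    red=m&((hsv[...,0]<6)|(hsv[...,0]>172))&(hsv[...,1]>150)&(P[...,2]>85)&(P[...,2]<110)
    r=P[red]; print(" lid",len(r),cv2.minEnclosingCircle(r[:,:2].astype(np.float32)),np.median(r,0))
    g=m&(hsv[...,1]<60)&(P[...,2]>60)&(P[...,2]<115)
    cnt,lab,st,ce=cv2.connectedComponentsWithStats(g.astype(np.uint8))
    for j in range(1,cnt):
        if st[j,4]>15:
            r=P[lab==j];print(" grey",ce[j],st[j,4],np.round(np.median(r,0)),np.round(r.min(0)),np.round(r.max(0)))
    g=m&(hsv[...,1]<60)&(P[...,2]>14)&(P[...,2]<85)
    cnt,lab,st,ce=cv2.connectedComponentsWithStats(g.astype(np.uint8))
    for j in range(1,cnt):
        if st[j,4]>15:
            r=P[lab==j];print(" low",ce[j],st[j,4],np.round(np.median(r,0)),np.round(r.min(0)),np.round(r.max(0)))
z=np.load("side0.npz");
im=cv2.resize(z["rgb"][130:335,90:290,::-1],None,fx=2.9,fy=2.9,interpolation=cv2.INTER_CUBIC);cv2.imwrite("pics/crop.png",im)
E
python3 m.py
```

```text
side0 bin rect ((665.5820922851562, 2.618194580078125), (312.9892578125, 498.9628601074219), 9.882253646850586) ztop 204.51793156912768
 top ((706.7711791992188, 61.968292236328125), (186.47879028320312, 362.5078430175781), 5.0428643226623535) 201.06424571917972
 lid 536 ((601.7652587890625, -166.47097778320312), 188.68353271484375) [547.35299344 -27.63536081  97.791466  ]
 grey [135.29310345 177.42385057] 696 [920.  -1.  89.] [ 873. -215.   60.] [937. 166. 115.]
 grey [284.2815534  186.51941748] 206 [ 565. -185.   82.] [ 525. -233.   61.] [ 591. -132.  102.]
 grey [226.58671587 279.0701107 ] 271 [534. 128.  95.] [520. 107.  60.] [555. 141. 110.]
 grey [286.94444444 282.33333333] 18 [417.  64.  81.] [412.  54.  61.] [420.  69.  87.]
 low [166.91919192 145.3030303 ] 198 [ 922. -161.   67.] [ 917. -215.   48.] [928. -97.  85.]
 low [280.95 178.05] 20 [ 592. -214.   60.] [ 572. -233.   25.] [ 598. -208.   79.]
 low [285.14893617 185.4822695 ] 141 [ 567. -203.   58.] [ 558. -215.   14.] [ 573. -177.   85.]
 low [108.63724138 214.67034483] 725 [922. 111.  45.] [917. -42.  14.] [927. 186. 
[... 918 characters left out ...]
.54347826 205.82608696] 46 [ 547. -152.   88.] [ 526. -174.   60.] [ 572. -149.  101.]
 grey [206.55862069 248.59310345] 145 [534. 117.  98.] [522. 101.  61.] [558. 136. 107.]
 low [162.67396061 150.6356674 ] 914 [921. 147.  39.] [ 916. -178.   14.] [925. 294.  85.]
 low [288.4375 202.25  ] 16 [ 568. -171.   49.] [ 559. -175.   17.] [ 570. -160.   85.]
 low [287.38709677 213.67741935] 31 [ 535. -150.   51.] [ 524. -152.   15.] [ 548. -149.   80.]
 low [255.24 238.4 ] 25 [512. -28.  35.] [509. -47.  28.] [520.  -7.  61.]
 low [123.53594771 264.89542484] 153 [624. 371.  17.] [556. 363.  14.] [699. 381.  23.]
 low [209.36507937 253.33333333] 63 [525. 117.  66.] [520. 101.  46.] [538. 136.  85.]
```

View pics/crop.png

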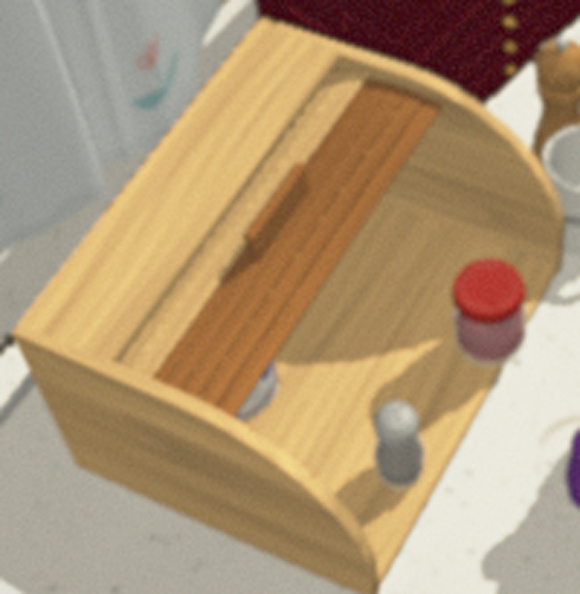

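Jar and shaker are in front; the tin is at the back left, behind the shaker. Next I refine the bin frame and check for clearance.

```bash
cat > m2.py <<'E'
from h import *
from scipy.spatial.transform import Rotation as R
yaw=np.radians(4.8);O=np.array([655.5,56.1,0]);B=R.from_euler('z',yaw).as_matrix()
if __name__=="__main__":
  for n in("side0","top0"):
    z=np.load(n+".npz");P=z["P"];Q=(P-O)@B;rgb=z["rgb"]
    hsv=cv2.cvtColor(rgb,cv2.COLOR_RGB2HSV).astype(int)
    ins=lambda a,b,c,d,e,f:(Q[...,0]>a)&(Q[...,0]<b)&(Q[...,1]>c)&(Q[...,1]<d)&(Q[...,2]>e)&(Q[...,2]<f)
    def rep(t,m):
        q=Q[m]; print(n,t,len(q),"lo",np.round(np.percentile(q,2,axis=0),1),"hi",np.round(np.percentile(q,98,axis=0),1),"mean",np.round(q.mean(0),1))
    rep("top",ins(62,160,-195,195,195,207))
    rep("left/right strip",ins(20,50,-200,200,195,207))
    rep("lid",ins(-170,-60,-130,-20,93,106))
    rep("salt",ins(-170,-60,30,130,92,115))
    rep("rail",ins(-60,50,-60,60,208,235))
    rep("frontedge",ins(-160,-130,-150,150,12,20))
    rep("tin",ins(0,60,20,140,30,80))
    for y in(-140,-100,60,100,140):
        m=ins(-80,0,y-15,y+15,140,230); q=Q[m]; 
        if len(q): print("  shutter edge",y,len(q),np.round(np.percentile(q[:,0],3),1),np.round(np.degrees(np.arctan2(np.percentile(q[:,2],3)-56,-np.percentile(q[:,0],3))),1))
    print(" purple",np.round(np.nanmax(Q[ins(-300,-180,-20,80,30,120)&(hsv[...,2]<170)],0)),np.round(np.nanmin(Q[ins(-300,-180,-20,80,30,120)&(hsv[...,2]<170)],0)))
E
python3 m2.py
```

```text
side0 top 4575 lo [  63.3 -168.8  196.9] hi [145.  177.8 204.9] mean [103.2  16.  201. ]
side0 left/right strip 159 lo [  20.2 -177.7  195.3] hi [ 49.5 181.8 204.9] mean [ 33.9  32.8 200.1]
side0 lid 410 lo [-149.   -93.9   93.8] hi [-96.1 -39.3 102.6] mean [-122.4  -66.5   97.8]
side0 salt 156 lo [-125.6   63.1   92.8] hi [-95.3  88.9 108.5] mean [-112.1   76.7  101.1]
side0 rail 162 lo [ 17.2 -36.7 208.3] hi [ 26.7  42.1 220.4] mean [ 21.2   3.5 215.4]
side0 frontedge 315 lo [-140.  -141.8   12.3] hi [-130.3  146.    19.4] mean [-134.9   33.8   15.9]
side0 tin 78 lo [22.3 43.7 30.8] hi [33.4 84.7 57.2] mean [25.4 66.2 42. ]
  shutter edge -140 158 -34.6 74.6
  shutter edge -100 161 -35.0 74.5
  shutter edge 60 202 -34.2 74.8
  shutter edge 100 206 -33.3 75.2
  shutter edge 140 212 -33.8 75.1
 purple [-232.   45.   93.] [-273.    5.   30.]
top0 top 3439 lo [  63.2 -172.7  196.2] hi [144.2 172.7 203.8] mean [103.1   4.4 199.9]
top0 left/right strip 86 lo [  21.  -180.7  196.3] hi [ 49.4 179.4 203.3] mean [ 34.9  -0.5 199.6]
top0 lid 297 lo [-148.4  -96.2   93.2] hi [-95.6 -43.6 100.7] mean [-122.1  -69.9   97.1]
top0 salt 99 lo [-124.5   56.8   92.7] hi [-94.8  85.6 106.4] mean [-110.8   70.9   99.9]
top0 rail 113 lo [ 16.6 -39.3 209.4] hi [ 26.5  39.  219.1] mean [ 20.9   0.3 215.1]
top0 frontedge 212 lo [-139.5 -143.4   12.2] hi [-130.4  145.    18.8] mean [-135.    21.3   14.9]
top0 tin 4 lo [20.1 53.2 33.6] hi [21.6 66.3 36. ] mean [21.1 59.2 35. ]
  shutter edge -140 131 -34.4 74.6
  shutter edge -100 133 -34.3 74.6
  shutter edge 60 142 -34.7 74.5
  shutter edge 100 145 -34.2 74.7
  shutter edge 140 146 -34.8 74.4
 purple [-237.   39.   90.] [-277.   -2.   30.]
```

```bash
cat > w.py <<'E'
from m2 import *
def W(x,y,z): return O+B@np.array([x,y,z])
def Rt(t): return R.from_euler('z',yaw)*R.from_euler('y',-np.radians(t))*R.from_euler('x',np.pi)
def sh(targets,st=None):
    st=st or manip.read_state(); p=st["eef_pos"];r=R.from_euler('xyz',st["eef_rot"])
    print("t",round(st["clock"],2),"p bin",np.round((p-O)@B,1),"F",np.round(st["wrist_force"],1))
    for (x,y,z,t) in targets:
        print(np.round((W(x,y,z)-p)/500,3).tolist(),np.round((Rt(t)*r.inv()).as_rotvec()/np.pi,4).tolist())
E
python3 -c "
from w import *
sh([(-180,-68,260,32),(-180,-68,37,32)])"
```

```text
t 0.1 p bin [-509.6 -530.4  204.9] F [ 0.3  0.2 -0.2]
[0.58, 0.977, 0.11] [0.0386, -0.1741, -0.0847]
[0.58, 0.977, -0.336] [0.0386, -0.1741, -0.0847]
```

>>> servo_tool:
  motion:
    - [[0,0,0.11,0,0,0,0.68],[0.58,0.977,0.11,0.0386,-0.1741,-0.0847,0.68],[0.58,0.977,0.11,0.0386,-0.1741,-0.0847,0.68],[0.58,0.977,0.11,0.0386,-0.1741,-0.0847,0.68],[0.58,0.977,0.11,0.0386,-0.1741,-0.0847,0.68],[0.58,0.977,0.11,0.0386,-0.1741,-0.0847,0.68],[0.58,0.977,0.11,0.0386,-0.1741,-0.0847,0.68],[0.58,0.977,0.11,0.0386,-0.1741,-0.0847,0.68],[0.58,0.977,0.11,0.0386,-0.1741,-0.0847,0.68],[0.58,0.977,0.11,0.0386,-0.1741,-0.0847,0.68]]

```text
clock: 1.1
eef_pos: [421.6, -127.8, 259.7]
eef_rot: [3.14, -0.56, 0.084]
wrist_force: [1.0, -1.7, 0.2]
finger_gap: 30.4
finger_force: 0.0
```

```bash
python3 -c "
from w import *
sh([(-180,-68,260,32),(-180,-68,37,32)])"
```

```text
t 1.1 p bin [-248.5 -163.7  259.7] F [ 1.  -1.7  0.2]
[0.121, 0.202, 0.001] [0.0004, 0.0004, 0.0003]
[0.121, 0.202, -0.445] [0.0004, 0.0004, 0.0003]
```

>>> servo_tool:
  motion:
    - [[0.121,0.202,0,0,0,0,0.68],[0.121,0.202,0,0,0,0,0.68],[0.121,0.202,0,0,0,0,0.68],[0.121,0.202,0,0,0,0,0.68],[0.121,0.202,0,0,0,0,0.68]]

```text
clock: 1.6
eef_pos: [481.3, -28.6, 259.0]
eef_rot: [3.14, -0.558, 0.085]
wrist_force: [0.1, 0.1, 0.1]
finger_gap: 30.3
finger_force: 0.0
```

```bash
python3 -c "
from w import *
sh([(-180,-68,37,32)])"
```

```text
t 1.6 p bin [-180.6  -69.9  259. ] F [0.1 0.1 0.1]
[0.001, 0.004, -0.444] [0.0003, -0.0003, -0.0002]
```

>>> servo_tool:
  motion:
    - [[0,0.004,-0.1,0,0,0,0.68],[0,0.004,-0.2,0,0,0,0.68],[0,0.004,-0.3,0,0,0,0.68],[0,0.004,-0.38,0,0,0,0.68],[0,0.004,-0.43,0,0,0,0.68],[0,0.004,-0.443,0,0,0,0.68],[0,0.004,-0.443,0,0,0,0.68],[0,0.004,-0.443,0,0,0,0.68]]

```text
clock: 2.4
eef_pos: [481.7, -27.8, 38.4]
eef_rot: [3.14, -0.559, 0.082]
wrist_force: [-0.5, 0.5, 0.3]
finger_gap: 30.1
finger_force: 0.0
```

```bash
python3 -c "
from w import *
sh([(-155,-68,37,32),(-104,-68,37,32)]);shot('side','a')"
```

```text
t 2.4 p bin [-180.2  -69.1   38.4] F [-0.5  0.5  0.3]
[0.05, 0.006, -0.003] [0.0004, 0.0001, 0.0007]
[0.152, 0.015, -0.003] [0.0004, 0.0001, 0.0007]
```

View pics/a.png

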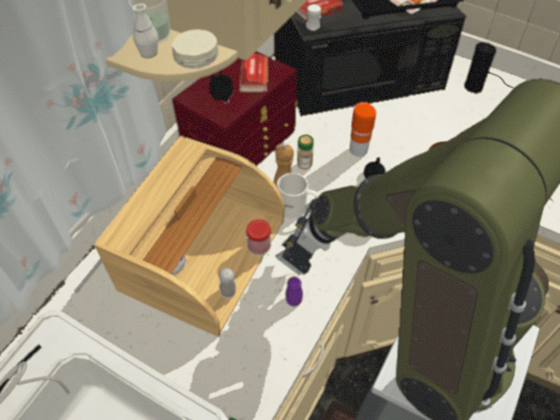

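The fingertips are at about (298,258), squarely in front of the jar (258,235) and clear of the purple pot (294,290). Pushing the jar.

>>> servo_tool:
  motion:
    - [[0.025,0.004,0,0,0,0,0.68],[0.04,0.006,0,0,0,0,0.68],[0.05,0.006,0,0,0,0,0.68],[0.06,0.007,0,0,0,0,0.68],[0.07,0.008,0,0,0,0,0.68],[0.08,0.009,0,0,0,0,0.68],[0.09,0.01,0,0,0,0,0.68],[0.1,0.011,0,0,0,0,0.68]]

```text
clock: 3.25
eef_pos: [531.9, -21.1, 37.8]
eef_rot: [3.14, -0.558, 0.084]
wrist_force: [-3.8, -1.2, 2.8]
finger_gap: 30.1
finger_force: 2.0
```

```bash
cat > look.py <<'E'
import sys
from w import *
tag=sys.argv[1]
for cam in("side","top"):
    c,P=shot(cam,tag+cam[0]); Q=(P-O)@B
    hsv=cv2.cvtColor(c["frame"],cv2.COLOR_RGB2HSV).astype(int)
    base=(Q[...,0]>-170)&(Q[...,0]<-10)&(Q[...,2]<112)
    lid=base&(Q[...,2]>93)&(Q[...,1]<10)&(Q[...,1]>-150)&((hsv[...,0]<8)|(hsv[...,0]>170))&(hsv[...,1]>130)
    salt=base&(Q[...,2]>92)&(Q[...,1]>30)&(Q[...,1]<140)&(hsv[...,1]<70)
    for t,m in(("lid",lid),("salt",salt)):
        q=Q[m]
        if len(q)>5: print(cam,t,len(q),np.round(q.mean(0),1),np.round(np.percentile(q,2,axis=0),1),np.round(np.percentile(q,98,axis=0),1))
E
python3 look.py b; python3 -c "
from w import *
sh([(-104,-68,37,32)])"
```

```text
side lid 392 [-99.1 -62.8  97.8] [-125.6  -89.9   93.6] [-73.1 -37.1 102.3]
side salt 152 [-111.6   76.8  101.1] [-124.7   62.3   92.5] [-95.6  88.  108.5]
top lid 293 [-98.4 -66.6  97.1] [-124.7  -93.1   93.6] [-72.  -40.3 100.9]
top salt 101 [-111.4   70.6   99.4] [-125.    56.9   92.2] [-94.6  85.1 106. ]
t 3.35 p bin [-129.3  -66.7   37.9] F [-1.1 -0.4 -0.1]
[0.051, 0.002, -0.002] [0.0004, 0.0001, 0.0001]
```

>>> servo_tool:
  motion:
    - [[0.01,0.001,0,0,0,0,0.68],[0.02,0.001,0,0,0,0,0.68],[0.03,0.002,0,0,0,0,0.68],[0.04,0.002,0,0,0,0,0.68],[0.048,0.003,0,0,0,0,0.68],[0.053,0.003,0,0,0,0,0.68],[0.053,0.003,0,0,0,0,0.68],[0.03,0.002,0,0,0,0,0.68],[-0.04,-0.003,0,0,0,0,0.68],[-0.06,-0.005,0,0,0,0,0.68]]

```text
clock: 4.35
eef_pos: [499.3, -23.6, 37.4]
eef_rot: [3.141, -0.557, 0.084]
wrist_force: [-0.5, -1.1, 0.7]
finger_gap: 29.8
finger_force: 0.0
```

```bash
python3 look.py c; python3 -c "
from w import *
sh([(-160,-68,150,32),(-160,73,150,32),(-160,73,38,32)])"
```

```text
side lid 397 [-71.8 -63.4  97.7] [-97.9 -91.6  93.9] [-45.9 -36.9 101.9]
side salt 149 [-112.1   76.7  101.1] [-124.8   61.4   92.7] [-97.4  88.4 107.6]
top lid 282 [-72.5 -67.4  97.2] [-98.3 -94.2  93.5] [-46.  -41.6 101.1]
top salt 101 [-111.7   70.8  100. ] [-124.2   56.2   92.8] [-96.6  85.  105.5]
t 4.45 p bin [-160.7  -66.8   38.1] F [ 1.2  0.5 -0.1]
[0.002, -0.002, 0.224] [0.0004, 0.0001, 0.0004]
[-0.022, 0.279, 0.224] [0.0004, 0.0001, 0.0004]
[-0.022, 0.279, -0.0] [0.0004, 0.0001, 0.0004]
```

>>> servo_tool:
  motion:
    - [[0,0,0.1,0,0,0,0.7],[0,0,0.19,0,0,0,0.79],[-0.007,0.09,0.22,0,0,0,0.79],[-0.014,0.18,0.22,0,0,0,0.79],[-0.022,0.27,0.22,0,0,0,0.79],[-0.022,0.281,0.22,0,0,0,0.79],[-0.022,0.281,0.14,0,0,0,0.79],[-0.022,0.281,0.06,0,0,0,0.79],[-0.022,0.281,0,0,0,0,0.79],[-0.022,0.281,0,0,0,0,0.79]]

```text
clock: 5.45
eef_pos: [489.5, 116.8, 34.6]
eef_rot: [3.14, -0.553, 0.085]
wrist_force: [-0.2, 0.3, -0.1]
finger_gap: 20.0
finger_force: 0.0
```

```bash
python3 look.py d; python3 -c "
from w import *
sh([(-140,74,38,32),(-103,74,38,32)])"
```

```text
side lid 386 [-71.7 -63.8  97.9] [-97.6 -90.9  93.7] [-46.  -38.3 102.6]
side salt 147 [-112.    76.8  101.6] [-125.9   63.    93.3] [-97.5  87.7 109.3]
top lid 281 [-72.1 -67.5  97.1] [-98.6 -94.   93.7] [-45.7 -41.4 101.1]
top salt 100 [-111.7   70.6  100.3] [-124.7   56.2   92.8] [-95.   85.  107.4]
t 5.55 p bin [-158.4   74.3   38.6] F [-0.1  0.1 -0. ]
[0.037, 0.002, -0.001] [0.0004, 0.0001, 0.0002]
[0.11, 0.009, -0.001] [0.0004, 0.0001, 0.0002]
```

View pics/ds.png

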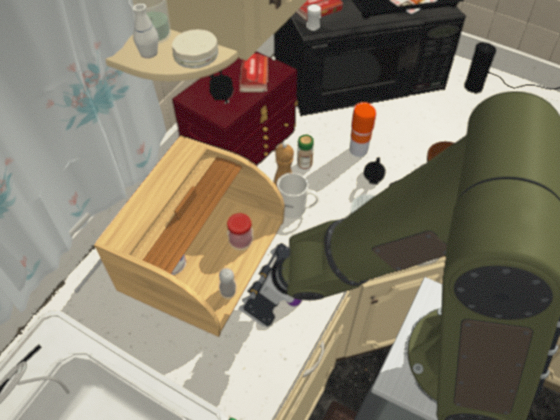

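The jar now stands inside (240,230). The fingers at about (262,305) are in front of the shaker (227,282). The purple pot (295,300) is partly hidden by the wrist. Pushing the shaker.

>>> servo_tool:
  motion:
    - [[0.015,0.001,0,0,0,0,0.79],[0.025,0.002,0,0,0,0,0.79],[0.035,0.003,0,0,0,0,0.79],[0.044,0.004,0,0,0,0,0.79],[0.053,0.005,0,0,0,0,0.79],[0.062,0.005,0,0,0,0,0.79],[0.071,0.006,0,0,0,0,0.79],[0.08,0.007,0,0,0,0,0.79]]

```text
clock: 6.35
eef_pos: [530.9, 120.3, 37.8]
eef_rot: [3.14, -0.558, 0.084]
wrist_force: [-0.7, -0.1, 0.6]
finger_gap: 19.6
finger_force: 0.4
```

```bash
python3 look.py e; python3 -c "
from w import *
sh([(-103,74,38,32)])"
```

```text
side lid 385 [-71.8 -63.2  97.6] [-97.9 -90.8  93.4] [-45.3 -37.3 101.9]
side salt 158 [-96.5  78.5 101.7] [-147.5   63.6   93.6] [-78.2  92.2 108.6]
top lid 279 [-72.2 -67.4  97.2] [-98.4 -94.   93.6] [-46.7 -41.2 101.2]
top salt 104 [-94.4  73.2 100.2] [-107.7   58.9   93. ] [-78.4  87.4 105.5]
t 6.45 p bin [-118.6   74.4   37.9] F [-0.2 -0.7  0.5]
[0.031, 0.002, 0.0] [0.0003, 0.0, 0.0002]
```

>>> servo_tool:
  motion:
    - [[0.008,0.001,0,0,0,0,0.79],[0.016,0.001,0,0,0,0,0.79],[0.024,0.002,0,0,0,0,0.79],[0.03,0.002,0,0,0,0,0.79],[0.033,0.003,0,0,0,0,0.79],[0.033,0.003,0,0,0,0,0.79],[0.01,0.001,0,0,0,0,0.79],[-0.05,-0.004,0,0,0,0,0.79],[-0.08,-0.007,0.02,0,0,0,0.79],[-0.08,-0.007,0.1,0,0,0,0.79]]

```text
clock: 7.45
eef_pos: [486.3, 116.1, 84.6]
eef_rot: [3.139, -0.55, 0.085]
wrist_force: [0.2, -1.0, 0.2]
finger_gap: 19.3
finger_force: 0.0
```

```bash
python3 look.py f; python3 -c "
from w import *
sh([(-160,74,300,0),(42,0,300,0),(42,0,215,0)])"
```

```text
side lid 391 [-71.8 -63.7  97.7] [-98.2 -91.1  93.7] [-45.5 -38.2 102.3]
side salt 169 [-92.   78.9 101.5] [-167.5   64.1   93.2] [-69.1  96.5 109.5]
top lid 279 [-71.9 -67.6  97.1] [-98.3 -93.6  93.5] [-45.5 -40.6 101.2]
top salt 109 [-91.1  72.8 100.8] [-160.5   57.8   92.8] [-67.6  89.6 109.6]
t 7.55 p bin [-158.3   74.7   92. ] F [-0.3  0.2 -0.3]
[-0.003, -0.002, 0.416] [-0.015, 0.1791, 0.0]
[0.412, -0.115, 0.416] [-0.015, 0.1791, 0.0]
[0.412, -0.115, 0.246] [-0.015, 0.1791, 0.0]
```

>>> servo_tool:
  motion:
    - [[0,0,0.1,0,0,0,0.9],[0,0,0.2,0,0,0,1],[0,0,0.3,-0.007,0.09,0,1],[0,0,0.4,-0.015,0.179,0,1],[0,0,0.416,-0.015,0.179,0,1],[0,0,0.416,-0.015,0.179,0,1]]

```text
clock: 8.15
eef_pos: [490.8, 116.6, 300.1]
eef_rot: [3.139, -0.07, 0.082]
wrist_force: [-0.7, -0.2, 0.3]
finger_gap: 0.4
finger_force: 0.0
```

```bash
python3 look.py g; python3 -c "
from w import *
sh([(42,0,300,0),(42,0,215,0)])"
```

```text
side lid 40 [-93.8 -70.6  97.6] [-99.5 -89.2  94.3] [-84.3 -51.2 101.8]
side salt 152 [-80.5  78.2 101.4] [-93.9  64.6  93.2] [-64.8  90.  109. ]
top lid 278 [-72.2 -67.8  97.1] [-97.9 -94.1  93.6] [-46.  -42.  101.2]
t 8.25 p bin [-158.2   73.7  295.6] F [ 0.1  0.6 -0.2]
[0.411, -0.113, 0.009] [-0.0006, 0.0205, 0.0009]
[0.411, -0.113, -0.161] [-0.0006, 0.0205, 0.0009]
```

View pics/gs.png

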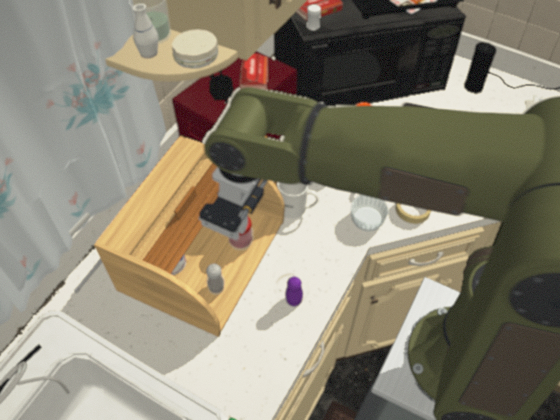

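```bash
python3 -c "
from w import *
for n in('side0','top0'):
    P=np.load(n+'.npz')['P']
    for z in range(220,900,80):
        m=(P[...,2]>z)&(P[...,2]<z+80)&(P[...,0]>520)&(P[...,1]>-300)&(P[...,1]<300);q=P[m]
        if len(q)>20: print(n,z,len(q),np.round(np.percentile(q,1,axis=0)),np.round(np.percentile(q,99,axis=0)))
"
```

```text
side0 220 7309 [ 695. -295.  221.] [936. 292. 298.]
side0 300 4752 [ 786. -228.  301.] [915. 296. 379.]
side0 380 4720 [874. -47. 381.] [915. 295. 459.]
side0 460 12835 [ 616. -268.  462.] [914. 256. 539.]
side0 540 7785 [ 609. -222.  541.] [912. 213. 618.]
side0 620 2506 [876.  23. 621.] [899. 193. 698.]
side0 700 112 [878. 145. 700.] [885. 176. 717.]
top0 220 3615 [ 693. -297.  221.] [915. 296. 299.]
top0 300 2727 [880. -18. 301.] [914. 297. 379.]
top0 380 3278 [881.  -6. 381.] [915. 298. 459.]
top0 460 11282 [ 616. -267.  462.] [913. 293. 539.]
top0 540 9749 [ 600. -292.  541.] [913. 293. 619.]
top0 620 6934 [ 601. -296.  621.] [907. 262. 699.]
top0 700 3984 [ 600. -291.  701.] [736. -23. 756.]
```

```bash
python3 -c "
from w import *
P=np.concatenate([np.load(n+'.npz')['P'].reshape(-1,3) for n in('side0','top0')])
P=P[(P[:,2]>430)&(P[:,2]<760)&(P[:,0]>500)]
print('min z per (x,y) cell; rows x from 560 step 40, cols y 300..-300 step -50')
for x in range(560,880,40):
    r=[]
    for y in range(300,-301,-50):
        q=P[(abs(P[:,0]-x)<20)&(abs(P[:,1]-y)<25)]
        r.append(int(np.percentile(q[:,2],2)) if len(q)>8 else 0)
    print(x,r)
im=np.load('gs.npz')
Q=im['P'];m=(Q[...,2]>250)&(Q[...,0]>350)&(Q[...,0]<600)&(Q[...,1]>-100)&(Q[...,1]<200)
q=Q[m];print(len(q),q.min(0),q.max(0))
print(manip.read_state()['joints'])
"
```

```text
min z per (x,y) cell; rows x from 560 step 40, cols y 300..-300 step -50
560 [0, 0, 0, 0, 0, 0, 0, 0, 0, 0, 0, 0, 0]
600 [0, 0, 0, 0, 0, 0, 0, 0, 0, 0, 508, 506, 506]
640 [0, 0, 0, 0, 0, 0, 0, 0, 464, 466, 465, 462, 463]
680 [0, 0, 0, 0, 0, 0, 0, 465, 466, 478, 0, 0, 0]
720 [0, 0, 0, 0, 0, 0, 463, 465, 511, 478, 0, 0, 0]
760 [0, 0, 0, 0, 0, 0, 463, 477, 480, 478, 0, 0, 0]
800 [0, 0, 0, 0, 0, 0, 463, 479, 479, 477, 0, 0, 0]
840 [0, 0, 0, 0, 0, 0, 463, 478, 519, 475, 0, 0, 0]
10732 [350.00128733  45.9503882  300.57148661] [517.15109785 199.97343929 639.96903014]
[ 0.16446488  0.1043404   1.54836605 -0.00879965  1.4251492   1.65515861]
```

```bash
python3 -c "
from w import *
sh([(-60,0,280,32),(46,0,280,32),(46,0,209,32)])"
```

```text
t 8.25 p bin [-158.2   73.7  295.6] F [ 0.1  0.6 -0.2]
[0.208, -0.13, -0.031] [0.014, -0.1567, 0.0011]
[0.419, -0.113, -0.031] [0.014, -0.1567, 0.0011]
[0.419, -0.113, -0.173] [0.014, -0.1567, 0.0011]
```

>>> servo_tool:
  motion:
    - [[0.07,-0.04,0,0.004,-0.047,0,1],[0.14,-0.09,0,0.008,-0.09,0,1],[0.2,-0.12,-0.02,0.012,-0.135,0.001,1],[0.27,-0.12,-0.03,0.014,-0.157,0.001,1],[0.34,-0.12,-0.031,0.014,-0.157,0.001,1],[0.4,-0.113,-0.031,0.014,-0.157,0.001,1],[0.419,-0.113,-0.031,0.014,-0.157,0.001,1],[0.419,-0.113,-0.031,0.014,-0.157,0.001,1],[0.419,-0.113,-0.031,0.014,-0.157,0.001,1]]

```text
clock: 9.15
eef_pos: [699.1, 60.3, 279.9]
eef_rot: [-3.141, -0.564, 0.085]
wrist_force: [-0.3, 0.2, 0.3]
finger_gap: 0.5
finger_force: 0.0
```

```bash
python3 -c "
from w import *
sh([(46,0,209,32)]); shot('side','h')
z=manip.read_state();print(z['joints'])"
```

```text
t 9.15 p bin [ 43.8   0.5 279.9] F [-0.3  0.2  0.3]
[0.004, -0.001, -0.142] [-0.0002, 0.0017, -0.0005]
[0.02029553 0.29240026 1.45372198 0.04732861 0.83270659 1.48388428]
```

View pics/h.png

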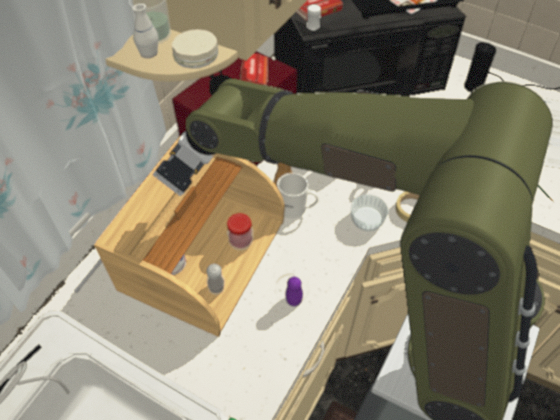

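The gripper, seen at (185,165), hovers above and behind the rail (180,205). Jar and shaker are upright inside, and the purple pot (294,290) is undisturbed. Descending behind the rail.

>>> servo_tool:
  motion:
    - [[0.004,-0.001,-0.05,0,0,0,1],[0.004,-0.001,-0.1,0,0,0,1],[0.004,-0.001,-0.13,0,0,0,1],[0.004,-0.001,-0.142,0,0,0,1],[0.004,-0.001,-0.142,0,0,0,1],[0.004,-0.001,-0.142,0,0,0,1]]

```text
clock: 9.8
eef_pos: [702.2, 59.8, 210.8]
eef_rot: [-3.141, -0.566, 0.085]
wrist_force: [-0.3, -0.6, -0.0]
finger_gap: 0.3
finger_force: 0.0
```

```bash
cat > path.py <<'E'
from w import *
t=np.radians(32); n=np.array([np.cos(t),np.sin(t)]); A=np.array([0,56.])
def tcp(deg):
    f=np.radians(deg); r=np.array([-np.cos(f),np.sin(f)]); b=np.array([np.sin(f),np.cos(f)])
    if deg>58: E=A+158*r+5*n+12*np.array([np.sin(t),-np.cos(t)])
    else: E=A+148*r+3*b
    return E+8*n
if __name__=="__main__":
    import sys
    a=[float(x) for x in sys.argv[1:]]
    print(a); sh([(tcp(d)[0],0,tcp(d)[1],32) for d in a])
E
python3 path.py 97 94 91 88 85 82 79 76 73 70
```

```text
[97.0, 94.0, 91.0, 88.0, 85.0, 82.0, 79.0, 76.0, 73.0, 70.0]
t 9.8 p bin [ 4.690e+01 -2.000e-01  2.108e+02] F [-0.3 -0.6 -0. ]
[-0.02, -0.001, -0.002] [-0.0003, 0.0022, -0.0006]
[-0.037, -0.003, -0.001] [-0.0003, 0.0022, -0.0006]
[-0.053, -0.004, -0.0] [-0.0003, 0.0022, -0.0006]
[-0.07, -0.005, -0.0] [-0.0003, 0.0022, -0.0006]
[-0.086, -0.007, -0.001] [-0.0003, 0.0022, -0.0006]
[-0.103, -0.008, -0.003] [-0.0003, 0.0022, -0.0006]
[-0.119, -0.009, -0.006] [-0.0003, 0.0022, -0.0006]
[-0.135, -0.011, -0.009] [-0.0003, 0.0022, -0.0006]
[-0.151, -0.012, -0.014] [-0.0003, 0.0022, -0.0006]
[-0.167, -0.013, -0.019] [-0.0003, 0.0022, -0.0006]
```

>>> servo_tool:
  motion:
    - [[-0.012,-0.001,-0.001,0,0,0,1],[-0.02,-0.001,-0.001,0,0,0,1],[-0.03,-0.002,-0.001,0,0,0,1],[-0.045,-0.003,0,0,0,0,1],[-0.06,-0.004,0,0,0,0,1],[-0.075,-0.006,0,0,0,0,1],[-0.09,-0.007,-0.001,0,0,0,1],[-0.105,-0.008,-0.003,0,0,0,1],[-0.12,-0.009,-0.006,0,0,0,1],[-0.135,-0.011,-0.009,0,0,0,1]]

```text
clock: 10.8
eef_pos: [635.1, 54.2, 207.1]
eef_rot: [-3.141, -0.568, 0.085]
wrist_force: [2.7, 1.4, 5.2]
finger_gap: 0.2
finger_force: 2.6
```

```bash
cat > rail.py <<'E'
from w import *
import sys
for cam in("side","top"):
    c,P=shot(cam,"r"+sys.argv[1]+cam[0]);Q=(P-O)@B
    r=np.hypot(Q[...,0],Q[...,2]-56);a=np.degrees(np.arctan2(Q[...,2]-56,-Q[...,0]))
    hsv=cv2.cvtColor(c["frame"],cv2.COLOR_RGB2HSV).astype(int)
    m=(r>148)&(r<168)&(abs(Q[...,1])<45)&(a>-5)&(a<110)&(hsv[...,1]>90)&(hsv[...,0]<25)
    s=(r>122)&(r<138)&(abs(Q[...,1])<160)&(a<95)&(a>-30)&(hsv[...,1]>90)
    print(cam,"rail",m.sum(),np.round(np.percentile(a[m],[5,50,95]),1) if m.any() else "","slat low",s.sum(),np.round(np.percentile(a[s],[1,5,50]),1) if s.any() else "")
E
python3 rail.py 1; python3 path.py 73 70 66 62 58 54 50 46 42 38
```

```text
side rail 15 [74.3 75.5 76.8] slat low 3731 [-20.1 -18.9  63.9]
top rail 0  slat low 1952 [-20.4 -18.9  73.5]
[73.0, 70.0, 66.0, 62.0, 58.0, 54.0, 50.0, 46.0, 42.0, 38.0]
t 10.9 p bin [-2.130e+01 -1.000e-01  2.063e+02] F [0.6 0.3 1.7]
[-0.015, -0.001, -0.005] [-0.0003, 0.0025, -0.0006]
[-0.031, -0.002, -0.01] [-0.0003, 0.0025, -0.0006]
[-0.051, -0.004, -0.018] [-0.0003, 0.0025, -0.0006]
[-0.071, -0.006, -0.028] [-0.0003, 0.0025, -0.0006]
[-0.095, -0.008, -0.038] [-0.0003, 0.0025, -0.0006]
[-0.113, -0.009, -0.049] [-0.0003, 0.0025, -0.0006]
[-0.129, -0.011, -0.061] [-0.0003, 0.0025, -0.0006]
[-0.145, -0.012, -0.075] [-0.0003, 0.0025, -0.0006]
[-0.159, -0.013, -0.09] [-0.0003, 0.0025, -0.0006]
[-0.173, -0.014, -0.105] [-0.0003, 0.0025, -0.0006]
```

>>> servo_tool:
  motion:
    - [[-0.015,-0.001,-0.004,0,0,0,1],[-0.031,-0.002,-0.009,0,0,0,1],[-0.047,-0.004,-0.016,0,0,0,1],[-0.064,-0.005,-0.023,0,0,0,1],[-0.08,-0.006,-0.031,0,0,0,1],[-0.097,-0.008,-0.038,0,0,0,1],[-0.113,-0.009,-0.048,0,0,0,1],[-0.126,-0.01,-0.058,0,0,0,1],[-0.139,-0.011,-0.069,0,0,0,1],[-0.151,-0.012,-0.081,0,0,0,1]]

```text
clock: 11.9
eef_pos: [558.6, 48.2, 163.9]
eef_rot: [-3.141, -0.564, 0.085]
wrist_force: [2.3, -0.3, 2.0]
finger_gap: 0.6
finger_force: 1.3
```

```bash
python3 rail.py 2; python3 path.py 42 38 34 30 26 22 18 14 10 6
```

```text
side rail 22 [41.7 43.9 44.5] slat low 7707 [-19.5 -17.7  64. ]
top rail 2 [43.4 43.5 43.5] slat low 5294 [-18.9  23.3  65.9]
[42.0, 38.0, 34.0, 30.0, 26.0, 22.0, 18.0, 14.0, 10.0, 6.0]
t 12.0 p bin [-97.9   0.4 163.2] F [-0.1 -0.3  0.2]
[-0.007, -0.001, -0.003] [-0.0003, 0.001, -0.0006]
[-0.02, -0.002, -0.019] [-0.0003, 0.001, -0.0006]
[-0.033, -0.004, -0.035] [-0.0003, 0.001, -0.0006]
[-0.044, -0.004, -0.053] [-0.0003, 0.001, -0.0006]
[-0.054, -0.005, -0.071] [-0.0003, 0.001, -0.0006]
[-0.063, -0.006, -0.089] [-0.0003, 0.001, -0.0006]
[-0.07, -0.007, -0.109] [-0.0003, 0.001, -0.0006]
[-0.076, -0.007, -0.128] [-0.0003, 0.001, -0.0006]
[-0.081, -0.008, -0.149] [-0.0003, 0.001, -0.0006]
[-0.084, -0.008, -0.169] [-0.0003, 0.001, -0.0006]
```

>>> servo_tool:
  motion:
    - [[-0.008,-0.001,-0.006,0,0,0,1],[-0.018,-0.002,-0.017,0,0,0,1],[-0.028,-0.003,-0.029,0,0,0,1],[-0.037,-0.004,-0.041,0,0,0,1],[-0.045,-0.004,-0.055,0,0,0,1],[-0.053,-0.005,-0.069,0,0,0,1],[-0.06,-0.006,-0.082,0,0,0,1],[-0.066,-0.006,-0.096,0,0,0,1],[-0.07,-0.007,-0.109,0,0,0,1],[-0.074,-0.007,-0.12,0,0,0,1]]

```text
clock: 13.0
eef_pos: [521.8, 44.7, 103.6]
eef_rot: [-3.141, -0.563, 0.085]
wrist_force: [1.1, -0.5, 0.8]
finger_gap: 0.8
finger_force: 0.8
```

```bash
python3 rail.py 3; python3 path.py 14 12 10 8 6 5
```

```text
side rail 24 [14.5 16.1 17.3] slat low 9595 [-17.9   5.3  56.3]
top rail 10 [15. 16. 17.] slat low 6874 [-17.4  10.7  57.3]
[14.0, 12.0, 10.0, 8.0, 6.0, 5.0]
t 13.1 p bin [-1.345e+02 -1.000e-01  1.033e+02] F [-1.4 -0.7  0. ]
[-0.003, -0.0, -0.009] [-0.0003, 0.0011, -0.0006]
[-0.006, -0.0, -0.019] [-0.0003, 0.0011, -0.0006]
[-0.008, -0.001, -0.029] [-0.0003, 0.0011, -0.0006]
[-0.01, -0.001, -0.039] [-0.0003, 0.0011, -0.0006]
[-0.011, -0.001, -0.049] [-0.0003, 0.0011, -0.0006]
[-0.012, -0.001, -0.054] [-0.0003, 0.0011, -0.0006]
```

>>> servo_tool:
  motion:
    - [[-0.002,0,-0.006,0,0,0,1],[-0.004,0,-0.012,0,0,0,1],[-0.006,0,-0.018,0,0,0,1],[-0.007,-0.001,-0.024,0,0,0,1],[-0.008,-0.001,-0.03,0,0,0,1],[-0.009,-0.001,-0.035,0,0,0,1],[-0.01,-0.001,-0.039,0,0,0,1],[-0.011,-0.001,-0.043,0,0,0,1],[-0.011,-0.001,-0.046,0,0,0,1],[-0.011,-0.001,-0.049,0,0,0,1]]

```text
clock: 14.1
eef_pos: [516.5, 44.3, 79.7]
eef_rot: [-3.141, -0.564, 0.085]
wrist_force: [-0.5, 0.2, 0.5]
finger_gap: 0.5
finger_force: 0.6
```

```bash
python3 rail.py 4; python3 path.py 6 5
```

```text
side rail 15 [5.8 7.2 8.7] slat low 9983 [-17.3   6.   55. ]
top rail 9 [6.3 7.2 8.1] slat low 7156 [-17.9   5.4  56. ]
[6.0, 5.0]
t 14.2 p bin [-139.5   -0.2   79.6] F [0.3 1.  0.9]
[-0.001, 0.0, -0.002] [-0.0003, 0.0015, -0.0006]
[-0.002, 0.0, -0.007] [-0.0003, 0.0015, -0.0006]
```

Almost shut, and no stop felt yet, so I push on in 1 mm steps.

>>> servo_tool:
  motion:
    - [[0,0,-0.002,0,0,0,1],[0,0,-0.004,0,0,0,1],[0,0,-0.006,0,0,0,1],[0,0,-0.008,0,0,0,1],[0,0,-0.008,0,0,0,1]]

```text
clock: 14.7
eef_pos: [518.3, 44.2, 78.2]
eef_rot: [3.141, -0.57, 0.086]
wrist_force: [-2.9, 0.6, 17.2]
finger_gap: 0.4
finger_force: 8.4
```

```bash
python3 rail.py 5; python3 path.py 6 5
```

```text
side rail 13 [5.5 7.1 8.4] slat low 9970 [-17.3   6.3  55.1]
top rail 13 [ 5.8  7.1 11.9] slat low 7127 [-17.9   5.9  56.1]
[6.0, 5.0]
t 14.8 p bin [-137.5   -0.4   78.3] F [-2.8  0.9 18.9]
[-0.005, 0.0, 0.001] [-0.0002, 0.0036, -0.0005]
[-0.006, 0.0, -0.004] [-0.0002, 0.0036, -0.0005]
```

The stop is felt: 18 N with the rail no longer moving. Lifting off and backing away.

>>> servo_tool:
  motion:
    - [[0,0,0.01,0,0,0,1],[-0.005,0,0.04,0,0,0,1],[-0.02,0,0.1,0,0,0,1],[-0.06,-0.02,0.2,0,0,0,1],[-0.1,-0.09,0.3,0,0,0,1],[-0.1,-0.18,0.36,0,0,0,1],[-0.1,-0.27,0.38,0,0,0,1],[-0.1,-0.36,0.38,0,0,0,1],[-0.1,-0.45,0.38,0,0,0,1],[-0.1,-0.45,0.38,0,0,0,1]]

```text
clock: 15.8
eef_pos: [465.8, -185.3, 265.6]
eef_rot: [-3.141, -0.563, 0.08]
wrist_force: [-0.3, -0.6, -0.3]
finger_gap: 0.3
finger_force: 0.0
```

```bash
python3 rail.py 6; python3 path.py 6
```

```text
side rail 119 [6.3 7.5 8.6] slat low 10279 [-17.7  -0.3  53.7]
top rail 91 [5.9 7.2 8.5] slat low 7217 [-18.2   3.2  55.6]
[6.0]
t 15.9 p bin [-208.6 -221.2  265.2] F [-0.6  0.8  0.8]
[0.1, 0.452, -0.373] [-0.0006, 0.0012, 0.0003]
```

View pics/r6s.png

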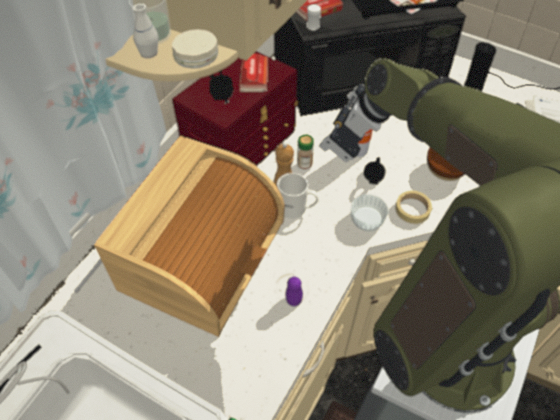

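The shutter covers the opening fully (lower edge −18°). The mug, mill, jar, lid, dish and purple pot (294,290) stand where they were.

```bash
python3 -c "
from cell import manip
print(manip.sign_off())"
```

```text
the job is handed in; nothing more can be done
None
```

I pushed the jam jar and then the salt shaker back inside, both upright, then pushed the shutter down gently until it met its stop; I handed the job in at about 16 s, with the other things looking undisturbed in the last picture.

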